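# Point out the blown capacitor and its replacement

## Task

Make the board safe by pressing the red cut-off button fully down and letting it go. Then point straight down at the blown capacitor on the circuit board (blue sleeve, swollen rust-brown top) with the fingertips just above its middle, 10 to 30 mm clear, keep still there for two seconds, and after that point in the same way for two seconds at the spare in the tray that has the same sleeve colour. Finally raise the hand at least 100 mm above the spares; never bring the fingertips low over any other capacitor, and apart from the button and its housing touch none of the things on the bench.

Things in the scene. Friction and masses are not known exactly. Their poses are not given: they have to be found in the camera images.
- cutoff (a joint): travel of the red cut-off button, m: 0 out, 0.006 fully pressed; a spring returns it; about 5 N presses it fully down
- cutoff_top (a point): centre of the top face of the round red push button (36 mm across), 22 mm above the bench, in a round yellow housing (52 mm across, 12 mm high) fixed on the bench, pressed straight down; z up
- board: dark teal circuit board 180 x 200 mm (its x, y), 3 mm thick, fixed on standoffs, its upper face 12 mm above the bench; origin at bench level under its centre. Other parts on it are at most 30 mm above the bench. Four capacitors are soldered to it, one near each corner (110 mm apart along x, 120 mm along y), which one is at which corner varies
- bad_cap_top (a point): the failed capacitor on the board: a can in a blue sleeve, 22 mm diameter, with a swollen, rust-brown domed top with a black split; the crown is 44 mm above the board's face, 56 mm above the bench; this point is the crown; z up
- good_blue_top (a point): sound capacitor on the board: blue sleeve, flat silver top; 22 mm diameter, 40 mm tall, standing upright; origin of this point: centre of its top; z up (52 mm above the bench)
- good_yellow_top (a point): sound capacitor on the board: yellow sleeve, flat silver top; 22 mm diameter, 40 mm tall, standing upright; origin of this point: centre of its top; z up (52 mm above the bench)
- good_black_top (a point): sound capacitor on the board: black sleeve, flat silver top; 22 mm diameter, 40 mm tall, standing upright; origin of this point: centre of its top; z up (52 mm above the bench)
- tray: grey open spares tray, 174 x 68 mm, walls 22 mm high and 4 mm thick, fixed on the bench, three compartments in a row along its x, one loose new capacitor standing in each; origin at the centre of its underside
- spare_blue_top (a point): new spare capacitor with blue sleeve and flat silver top, loose in a compartment of the tray (which one varies); 22 mm diameter, 40 mm tall, standing upright; origin of this point: centre of its top; z up (44 mm above the bench)
- spare_yellow_top (a point): new spare capacitor with yellow sleeve and flat silver top, loose in a compartment of the tray (which one varies); 22 mm diameter, 40 mm tall, standing upright; origin of this point: centre of its top; z up (44 mm above the bench)
- spare_black_top (a point): new spare capacitor with black sleeve and flat silver top, loose in a compartment of the tray (which one varies); 22 mm diameter, 40 mm tall, standing upright; origin of this point: centre of its top; z up (44 mm above the bench)
- bad_cap: body of that board capacitor, fixed to the board; origin at the centre of its foot
- good_blue: body of that board capacitor, fixed to the board; origin at the centre of its foot
- good_yellow: body of that board capacitor, fixed to the board; origin at the centre of its foot
- good_black: body of that board capacitor, fixed to the board; origin at the centre of its foot
- spare_blue: body of that loose spare, about 25 g; origin at the centre of its foot; z along its axis
- spare_yellow: body of that loose spare, about 25 g; origin at the centre of its foot; z along its axis
- spare_black: body of that loose spare, about 25 g; origin at the centre of its foot; z along its axis
- solder_reel: steel-coloured solder reel, 56 mm diameter, 46 mm high, loose on the bench; origin at its underside
- flux_bottle: amber bottle, 40 mm diameter, 100 mm high, loose; origin at its underside
- paste_jar: white jar with blue cap, 50 mm diameter, 45 mm high, loose; origin at its underside
- screwdriver: red-handled screwdriver, 170 mm long, lying loose along its x, handle to -x; origin near its middle, at bench level
- screw_tin: open steel tin, 56 mm diameter, 40 mm high, loose; origin at its underside

How it is judged:
On the way, in this order (a step that is already met when the one before it is completed fails the run):
1. the cut-off button is pressed down (value of joint cutoff above 0.0042 m), for 0.04 s.
2. the button is let go (value of joint cutoff below 0.002 m), for 0.1 s.
3. the fingertips point at the blown capacitor from just above and dwell (horizontal distance between the grasp point and bad_cap_top below 0.015 m and z of the grasp point in the frame of bad_cap_top between 0.01 and 0.058 m), for 1.6 s.
4. the fingertips point at the blue spare from just above and dwell (horizontal distance between the grasp point and spare_blue_top below 0.015 m and z of the grasp point in the frame of spare_blue_top between 0.01 and 0.058 m), for 1.6 s.
At the end, for the whole second after the job is handed in: The button is out again, the hand is raised (grasp point over 130 mm above the bench), spares are upright and at rest, and no loose thing has shifted 10 mm. Pointing counts with the grasp point, 19 mm behind the tips, within 15 mm sideways of the top's middle and 10 to 58 mm above it (height (world z) of the grasp point above 0.13 m and value of joint cutoff below 0.002 m and distance of each of spare_blue, spare_yellow, spare_black, solder_reel, flux_bottle, paste_jar, screwdriver, screw_tin from where it was at the start of the episode below 0.01 m and angle between each of spare_blue, spare_yellow, spare_black's own z axis and vertical below 0.1 rad and linear speed of each of spare_blue, spare_yellow, spare_black below 0.02 m/s); the robot touches nothing.
It fails at once if a capacitor, the board or the tray is touched (contact force between any of board, tray, bad_cap, good_blue, good_yellow, good_black, spare_blue, spare_yellow, spare_black and the fingers above 0.5 N or contact force between any of board, tray, bad_cap, good_blue, good_yellow, good_black, spare_blue, spare_yellow, spare_black and the arm above 0.5 N).
It fails at once if one of the other loose things is touched (contact force between any of solder_reel, flux_bottle, paste_jar, screwdriver, screw_tin and the fingers above 0.5 N or contact force between any of solder_reel, flux_bottle, paste_jar, screwdriver, screw_tin and the arm above 0.5 N).
It fails at once if a loose thing is lifted, carried, shifted by more than 10 mm or a spare is tipped (distance of any of spare_blue, spare_yellow, spare_black, solder_reel, flux_bottle, paste_jar, screwdriver, screw_tin from where it was at the start of the episode above 0.01 m or angle between any of spare_blue, spare_yellow, spare_black's own z axis and vertical above 0.2 rad).
It fails at once if a wrong capacitor is pointed at: the fingertips come just above it (within about 11 mm sideways and 30 mm up) ((horizontal distance between the grasp point and good_blue_top below 0.011 m and z of the grasp point in the frame of good_blue_top between 0.01 and 0.052 m) or (horizontal distance between the grasp point and good_yellow_top below 0.011 m and z of the grasp point in the frame of good_yellow_top between 0.01 and 0.052 m) or (horizontal distance between the grasp point and good_black_top below 0.011 m and z of the grasp point in the frame of good_black_top between 0.01 and 0.052 m) or (horizontal distance between the grasp point and spare_yellow_top below 0.011 m and z of the grasp point in the frame of spare_yellow_top between 0.01 and 0.052 m) or (horizontal distance between the grasp point and spare_black_top below 0.011 m and z of the grasp point in the frame of spare_black_top between 0.01 and 0.052 m)).
It also fails if it takes over 64 s, if anything falls off the work surface, if the arm or the gripper's body presses on something with over 40 N, if the wrist force passes 120 N, or if a joint passes its speed limit or range.

## Robot

A 7-joint arm with a two-finger parallel gripper is mounted at the origin on the work surface. World frame = base frame: x ahead of the robot, y to its left, z up, the work surface at z = 0. Lengths are in m, angles in rad, forces in N, time in s.
With the tool pointing down it reaches from about 0.4 to 0.875 m from the base axis. Payload 6.5 kg.
Tool frame: the origin (TCP) lies at the very end of the fingers, on their centre line; the grasp point (between the pads) lies 19 mm behind it; z points along the fingers, y is the line along which they close (so a half turn about z gives the same grasp; the last joint's range is limited). The gripper opens to 88 mm and grips with 3 to 60 N. Pads are 18 mm wide; open, the fingers measure 123 mm over their backs; the gripper's body (75 mm by 187 mm) begins 45 mm behind the grasp point.
Start: joints at [-1.405, 0.536, -0.004, 1.538, 0.003, 1.067, -0.071], TCP at [0.149, 0.633, 0.239] pointing down, gripper open.
Joint ranges: [-2.7, 2.7], [-0.37, 2.16], [-1.27, 1.26], [0.24, 2.4], [-1.31, 4.45], [0.19, 1.91], [-2.76, 2.76]. Speed limits (rad/s): [2.39, 2.39, 3.14, 3.14, 3.14, 3.14, 3.14].

## Interface

Orientations are given as a rotation vector (axis times angle).
In Python, from cell import * gives the robot as it stands.
- The arm moves only by the tool move_arm, never from a script. Its argument "commands" is a list of rows, each a list of 3 entries, a list of its own where there are three numbers: the shift along the tool's x, y, z scaled (see below), then the turn about the tool's z scaled (see below), then the closure, from 0 (fully open) to 1 (shut). A call has 1 to 20 rows; each row shifts and turns the commanded pose from where the row before left it, along the tool's axes as they then stand; what a row does not reach is not made up. The controller multiplies each number of a shift by 25 mm and each number of a turn by 6 degrees. A row lasts 1/8 s, in which the tool goes at most 62.5 mm and 10.7 degrees, less where a joint would pass 70% of its speed; a pose out of reach is approached as far as the arm can. A call with a number of a shift or a turn outside -1 to 1 is refused whole. A call with a gripper value outside its range is refused whole. The fingers move at their own pace and stop on an object; the grip force is fixed at half the most. Time passes only in rows, so rows that do not move let the fingers close. It gives the time, the measured TCP pose, the force, the opening and the grip force at its end, in the units of the state.
- sense(): the state, without advancing time (a new reading comes with each control period).
- snapshot(name): name is "side" or "top"; returns a dict with "frame" (400x640x3 uint8, red, green, blue), "fx", "fy", "cx", "cy" (pixels), "D" ([k1, k2, p1, p2, k3] as OpenCV has them; the pictures are not rectified), "extrinsics" (4x4, takes a point from camera to world coordinates). Camera axes: x right, y up, looking along -z (the intrinsics and any distortion apply to the point x, -y, -z); pixel columns grow to the right and rows downward; lengths in m; the calibration is good to about 2 mm. A picture is of the moment at which its call begins. There is no depth.
- job_done(): hands the job in; it is judged then, once.
Trained networks look in the newest picture that a camera, given by its name, has taken for a name from the list of things; names that differ only in an ending like _2 or _b are one class to them, and where a whole thing is asked for, a point or a joint stands for the part that bears it (a point fixed in the world has none). Each returns a list of dicts, best first, with "p" (0 to 1); they miss things now and then, are a little off and sometimes report something else, mostly with a low value. They report only what shows in the picture. A call takes as long as a camera call.
- search_frame(camera, query): "at" ([row, column] as shares, 0 to 1, of the picture: columns of its width, rows of its height, amid what is visible of it).
- masks_of(camera, query): "pixels" (400x640 bool, what is visible of it) and "at" ([row, column] as shares, 0 to 1, of the picture: columns of its width, rows of its height, amid what is visible of it).
The state is a dict: "clock": time; "joints": joint angles; "qvel": joint speeds; "joint_torque": joint torques, N m; "tcp_pos": TCP position; "tool_rot": TCP orientation; "wrist_force": force on the tool from outside, world axes, zero at the start; "wrist_torque": the same for the moment, N m; "opening": finger opening in m; "grasp_force": force on a finger pad.
Only numpy, scipy, OpenCV 4.12 (cv2) and the standard library are available. Lean on these libraries where they do the work, as an engineer would, in place of code of your own. Each camera call takes 0.05 s, during which the arm holds its last target. There are 200 camera calls.

## Working session

There is one attempt and no reset: what is moved stays moved. The work goes in short steps, Python scripts to look and compute and a tool call to move; the robot and the scene stay as the last step left them, time stands still between calls to the robot, and variables do not carry over. Pictures are saved under pics/ and viewed, at most 10 in all, crops included, and the job is handed in when it is done.

Besides the shell and the picture viewer there is one more tool, called after "Call:" as name(argument=value, ...), one argument or row to a line, values as JSON. move_arm: Moves the arm, as the interface text tells. Its arguments: {"type":"object","properties":{"commands":{"type":"array"}},"required":["commands"]}

```bash
mkdir -p pics; cat > h.py <<'E'
from cell import *
import numpy as np, cv2
def ray(s,at):
    h,w=s["frame"].shape[:2]
    uv=np.array([[[at[1]*w,at[0]*h]]],float)
    K=np.array([[s["fx"],0,s["cx"]],[0,s["fy"],s["cy"]],[0,0,1]])
    x,y=cv2.undistortPoints(uv,K,np.array(s["D"],float))[0,0]
    E=np.array(s["extrinsics"]); return E[:3,3],E[:3,:3]@np.array([x,-y,-1])
def onz(s,at,z):
    o,d=ray(s,at); return o+d*(z-o[2])/d[2]
def save(s,n): cv2.imwrite("pics/"+n,s["frame"][:,:,::-1])
Z=dict(cutoff_top=.022,bad_cap_top=.056,good_blue_top=.052,good_yellow_top=.052,good_black_top=.052,spare_blue_top=.044,spare_yellow_top=.044,spare_black_top=.044,board=.012,tray=.01,solder_reel=.046,flux_bottle=.1,paste_jar=.045,screwdriver=.01,screw_tin=.04)
E
python3 - <<'E'
from h import *
st=sense(); print(st["tcp_pos"],st["tool_rot"],st["clock"],st["opening"])
for c in("top","side"):
    s=snapshot(c); save(s,c+"0.png"); print(c,np.round(s["extrinsics"],2).tolist())
    for q,z in Z.items():
        print(q,[(round(r["p"],2),np.round([r["at"][1]*640,r["at"][0]*400]).tolist(),np.round(onz(s,r["at"],z)[:2],3).tolist()) for r in search_frame(c,q)[:3]])
E
```

```text
[0.14918804 0.63204176 0.23785948] [-3.63211749e-01 -3.12045215e+00  2.60675801e-03] 0.0 0.08819932288915977
top [[0.03, 0.98, -0.18, 0.35], [-1.0, 0.03, -0.01, 0.06], [-0.0, 0.18, 0.98, 1.11], [0.0, 0.0, 0.0, 1.0]]
cutoff_top [(0.67, [244.0, 223.0], [0.461, 0.295])]
bad_cap_top [(0.64, [241.0, 224.0], [0.453, 0.295]), (0.61, [311.0, 165.0], [0.625, 0.107])]
good_blue_top [(0.69, [335.0, 190.0], [0.555, 0.039]), (0.65, [355.0, 178.0], [0.592, -0.016])]
good_yellow_top [(0.63, [308.0, 205.0], [0.511, 0.113])]
good_black_top [(0.6, [348.0, 212.0], [0.495, 0.002])]
spare_blue_top [(0.44, [431.0, 194.0], [0.553, -0.232])]
spare_yellow_top [(0.57, [428.0, 213.0], [0.499, -0.224])]
spare_black_top [(0.63, [434.0, 177.0], [0.604, -0.241])]
board [(0.79, [335.0, 189.0], [0.566, 0.037])]
tray [(0.64, [426.0, 196.0], [0.553, -0.227])]
solder_reel [(0.56, [352.0, 249.0], [0.395, -0.011])]
flux_bottle [(0.73, [453.0, 128.0], [0.73, -0.283])]
paste_jar [(0.69, [249.0, 143.0], [0.689, 0.291]), (0.58, [345.0, 212.0], [0.496, 0.009]), (0.23, [238.0, 222.0], [0.46, 0.306])]
screwdriver [(0.87, [183.0
[... 367 characters left out ...]
top [(0.41, [346.0, 206.0], [0.612, 0.069])]
good_blue_top [(0.59, [356.0, 236.0], [0.583, -0.044])]
good_yellow_top []
good_black_top []
spare_blue_top [(0.68, [384.0, 300.0], [0.548, -0.245])]
spare_yellow_top [(0.74, [359.0, 307.0], [0.489, -0.24])]
spare_black_top [(0.51, [408.0, 298.0], [0.6, -0.261])]
board [(0.89, [335.0, 232.0], [0.56, 0.03])]
tray [(0.8, [383.0, 308.0], [0.553, -0.24])]
solder_reel [(0.96, [283.0, 256.0], [0.392, -0.034])]
flux_bottle [(0.61, [479.0, 294.0], [0.705, -0.344])]
paste_jar [(0.76, [340.0, 171.0], [0.68, 0.251])]
screwdriver [(0.79, [242.0, 163.0], [0.423, 0.474]), (0.23, [305.0, 209.0], [0.525, 0.155])]
screw_tin [(0.66, [305.0, 347.0], [0.35, -0.282])]
```

View pics/top0.png

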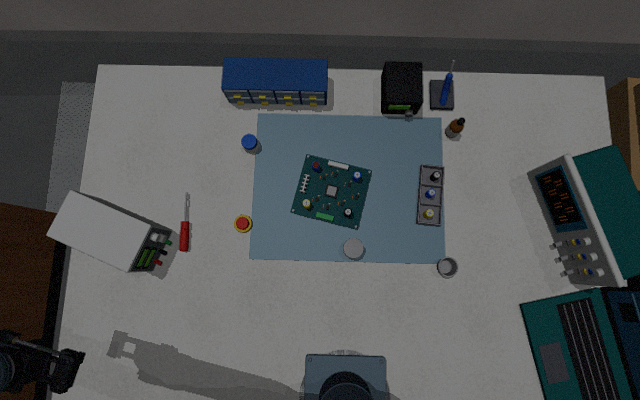

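View pics/side0.png

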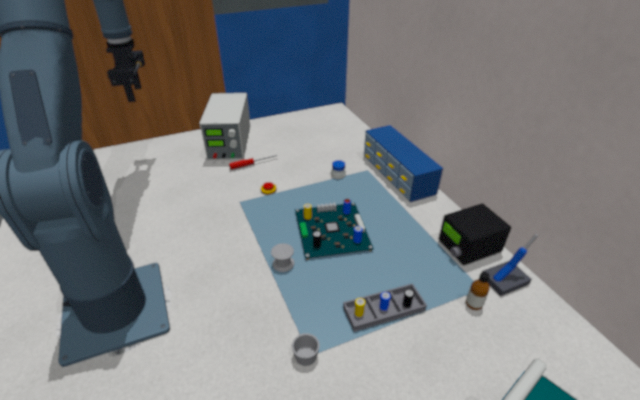

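```bash
python3 - <<'E'
from h import *
s=snapshot("top"); f=s["frame"]
a=cv2.resize(f[148:235,284:376],None,fx=6,fy=6,interpolation=cv2.INTER_CUBIC)
b=cv2.resize(f[160:232,410:450],None,fx=6,fy=6,interpolation=cv2.INTER_CUBIC)
o=np.zeros((max(a.shape[0],b.shape[0]),a.shape[1]+b.shape[1],3),np.uint8);o[:a.shape[0],:a.shape[1]]=a;o[:b.shape[0],a.shape[1]:]=b
cv2.imwrite("pics/crop.png",o[:,:,::-1]);print(o.shape,a.shape)
c=cv2.resize(f[205:245,225:265],None,fx=6,fy=6,interpolation=cv2.INTER_CUBIC);cv2.imwrite("pics/cut.png",c[:,:,::-1])
E
```

```text
(522, 792, 3) (522, 552, 3)
```

View pics/crop.png

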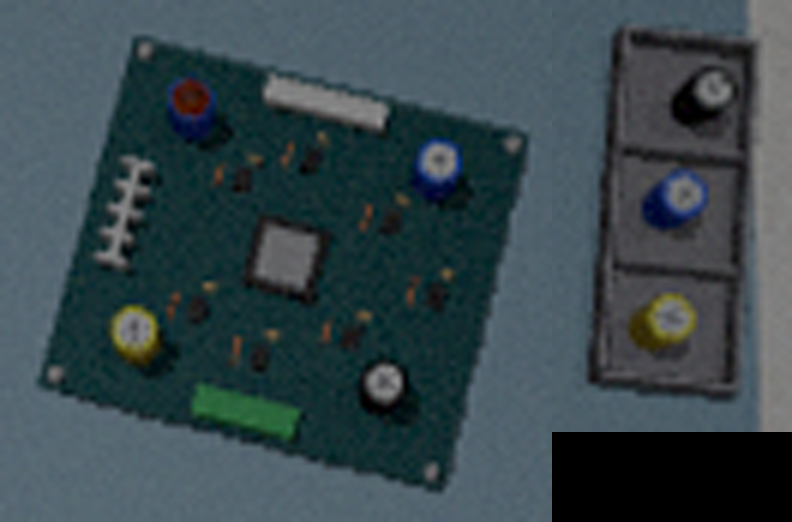

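View pics/cut.png

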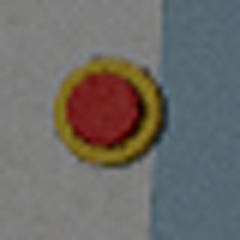

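Top picture: blown capacitor's crown is at about (316,164), good blue (357,175), yellow (306,203), black (348,212). The blue spare's top is at (432,192), in the middle compartment, and the button is at (242,223).

```bash
cat >> h.py <<'E'
from scipy.spatial.transform import Rotation as R
def rel(t):
    st=sense(); return np.round(R.from_rotvec(st["tool_rot"]).inv().apply(np.array(t)-st["tcp_pos"])/.025,2)
E
python3 - <<'E'
from h import *
s=snapshot("top")
P={k:onz(s,[v/400,u/640],Z[k]) for k,(u,v) in dict(cutoff_top=(242,223),bad_cap_top=(315.8,164.3),good_blue_top=(357.2,174.7),good_yellow_top=(306.3,202.7),good_black_top=(348,212),spare_blue_top=(432,192.3),spare_yellow_top=(430,212.5),spare_black_top=(437,175)).items()}
for k,p in P.items(): print(k,np.round(p,3))
d=lambda a,b:round(float(np.linalg.norm((P[a]-P[b])[:2])),3)
print(d("bad_cap_top","good_blue_top"),d("good_yellow_top","good_black_top"),d("bad_cap_top","good_yellow_top"),d("good_blue_top","good_black_top"))
x,y,_=P["cutoff_top"]; print(rel([x,y,.1]), sense()["clock"])
print(R.from_rotvec(sense()["tool_rot"]).as_matrix().round(3))
E
```

```text
cutoff_top [0.459 0.3   0.022]
bad_cap_top [0.628 0.095 0.056]
good_blue_top [ 0.602 -0.023  0.052]
good_yellow_top [0.518 0.118 0.052]
good_black_top [0.495 0.001 0.052]
spare_blue_top [ 0.558 -0.235  0.044]
spare_yellow_top [ 0.501 -0.228  0.044]
spare_black_top [ 0.609 -0.251  0.044]
0.121 0.119 0.112 0.109
[-15.12 -10.09   5.55] 1.7
[[-0.973  0.23   0.   ]
 [ 0.23   0.973 -0.   ]
 [-0.    -0.    -1.   ]]
```

Call:
move_arm(
  commands=[
    [[-0.95, -0.63, 0], 0, 1],
    [[-0.95, -0.63, 0], 0, 1],
    [[-0.95, -0.63, 0], 0, 1],
    [[-0.95, -0.63, 0], 0, 1],
    [[-0.95, -0.63, 0], 0, 1],
    [[-0.95, -0.63, 0], 0, 1],
    [[-0.95, -0.63, 0], 0, 1],
    [[-0.95, -0.63, 0], 0, 1],
    [[-0.95, -0.63, 0], 0, 1],
    [[-0.95, -0.63, 0], 0, 1],
    [[-0.95, -0.63, 0.9], 0, 1],
    [[-0.95, -0.63, 0.9], 0, 1],
    [[-0.95, -0.63, 0.9], 0, 1],
    [[-0.95, -0.63, 0.9], 0, 1],
    [[-0.95, -0.63, 0.9], 0, 1],
    [[-0.95, -0.63, 0.9], 0, 1],
    [[0, 0, 0], 0, 1],
    [[0, 0, 0], 0, 1],
  ],
)

```text
clock: 3.95
tcp_pos: [0.461, 0.3013, 0.1043]
tool_rot: [0.362, 3.121, 0.002]
wrist_force: [-0.7, -0.1, 0.1]
opening: 0.0003
grasp_force: 0.0
```

```bash
python3 - <<'E'
from h import *
st=sense();print(st["clock"],st["tcp_pos"],st["wrist_force"],st["opening"],rel([.459,.3,.022]))
s=snapshot("side");save(s,"side1.png")
f=cv2.resize(s["frame"][60:260,180:420],None,fx=3,fy=3,interpolation=cv2.INTER_CUBIC);cv2.imwrite("pics/s1.png",f[:,:,::-1])
E
```

```text
3.95 [0.46096763 0.30125797 0.10425274] [-0.70574489 -0.12003401  0.0992826 ] 0.0002598103125120365 [ 0.06 -0.07  3.29]
```

View pics/s1.png

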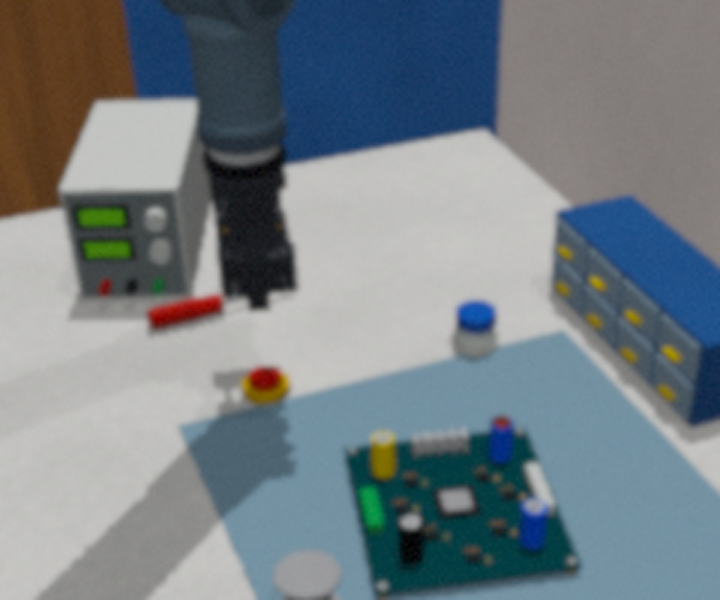

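Side view: the closed gripper hangs directly above the button, which shows at crop (265,380).

Call:
move_arm(
  commands=[
    [[0.06, -0.07, 0.8], 0, 1],
    [[0, 0, 0.8], 0, 1],
    [[0, 0, 0.8], 0, 1],
    [[0, 0, 0.6], 0, 1],
    [[0, 0, 0.2], 0, 1],
    [[0, 0, 0.2], 0, 1],
    [[0, 0, 0.13], 0, 1],
    [[0, 0, 0], 0, 1],
    [[0, 0, 0], 0, 1],
  ],
)

```text
clock: 5.12
tcp_pos: [0.4593, 0.2993, 0.0164]
tool_rot: [-0.363, -3.121, -0.001]
wrist_force: [-3.8, 0.0, 8.7]
opening: 0.0006
grasp_force: 4.4
```

Call:
move_arm(
  commands=[
    [[0, 0, 0.06], 0, 1],
    [[0, 0, 0], 0, 1],
    [[0, 0, -0.3], 0, 1],
    [[0, 0, -0.8], 0, 1],
    [[0, 0, -1], 0, 1],
    [[0, 0, -1], 0, 1],
    [[0, 0, -1], 0, 1],
    [[0, 0, -1], 0, 1],
    [[0, 0, -0.5], 0, 1],
    [[0, 0, 0], 0, 1],
  ],
)

```text
clock: 6.38
tcp_pos: [0.46, 0.2989, 0.1549]
tool_rot: [0.363, 3.119, 0.002]
wrist_force: [0.8, -0.8, -0.0]
opening: 0.0006
grasp_force: 0.0
```

```bash
python3 - <<'E'
from h import *
print(sense()["clock"],sense()["tcp_pos"],rel([.628,.095,.074]),rel([.558,-.235,.062]))
s=snapshot("top")
o=cv2.resize(s["frame"][140:260,220:390],None,fx=4,fy=4);cv2.imwrite("pics/t2.png",o[:,:,::-1])
E
```

```text
6.375 [0.46001243 0.29894537 0.15494983] [-8.41 -6.4   3.24] [ -8.72 -19.89   3.7 ]
```

Call:
move_arm(
  commands=[
    [[-0.9, -0.7, 0], 0, 1],
    [[-0.9, -0.7, 0], 0, 1],
    [[-0.9, -0.7, 0], 0, 1],
    [[-0.9, -0.7, 0], 0, 1],
    [[-0.9, -0.7, 0], 0, 1],
    [[-0.9, -0.7, 0], 0, 1],
    [[-0.9, -0.7, 0], 0, 1],
    [[-0.9, -0.7, 0], 0, 1],
    [[-0.9, -0.7, 0], 0, 1],
    [[-0.31, -0.1, 0], 0, 1],
    [[0, 0, 0], 0, 1],
    [[0, 0, 0.8], 0, 1],
    [[0, 0, 0], 0, 1],
    [[0, 0, 0], 0, 1],
  ],
)

```text
clock: 8.18
tcp_pos: [0.6268, 0.0953, 0.1336]
tool_rot: [-0.362, -3.12, 0.0]
wrist_force: [0.1, -0.0, 0.2]
opening: 0.0007
grasp_force: 0.0
```

```bash
python3 - <<'E'
from h import *
print(sense()["tcp_pos"],rel([.628,.095,.074]))
s=snapshot("side")
a=cv2.resize(s["frame"][130:265,260:400],None,fx=4,fy=4,interpolation=cv2.INTER_CUBIC);cv2.imwrite("pics/s3.png",a[:,:,::-1])
K=np.array([[s["fx"],0,s["cx"]],[0,s["fy"],s["cy"]],[0,0,1]]);E=np.linalg.inv(s["extrinsics"])
for k,p in dict(bad=[.628,.095,.056],tcp=sense()["tcp_pos"],spare=[.558,-.235,.044]).items():
    c=E[:3,:3]@np.array(p)+E[:3,3]; print(k,cv2.projectPoints(np.array([[c[0],-c[1],-c[2]]]),np.zeros(3),np.zeros(3),K,np.array(s["D"],float))[0].ravel())
E
```

```text
[0.62677186 0.09527213 0.13357382] [-0.05  0.    2.38]
bad [347.17722684 199.58121532]
tcp [348.11387864 176.53215966]
spare [385.41841564 295.59061676]
```

View pics/s3.png

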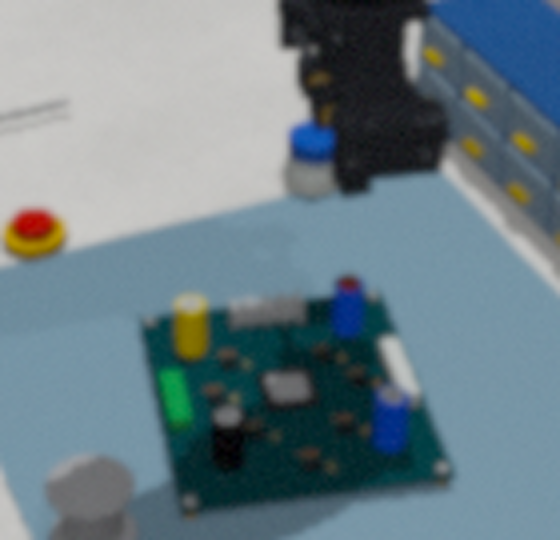

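Side view: the tips are at crop (353,187) and the crown at (348,284). Both match the projections, the brown top confirms it is the blown capacitor, and the button is out.

Call:
move_arm(
  commands=[
    [[-0.05, 0, 0.8], 0, 1],
    [[0, 0, 0.8], 0, 1],
    [[0, 0, 0.75], 0, 1],
    [[0, 0, 0], 0, 1],
    [[0, 0, 0], 0, 1],
    [[0, 0, 0], 0, 1],
    [[0, 0, 0], 0, 1],
    [[0, 0, 0], 0, 1],
    [[0, 0, 0], 0, 1],
    [[0, 0, 0], 0, 1],
    [[0, 0, 0], 0, 1],
    [[0, 0, 0], 0, 1],
    [[0, 0, 0], 0, 1],
    [[0, 0, 0], 0, 1],
    [[0, 0, 0], 0, 1],
    [[0, 0, 0], 0, 1],
    [[0, 0, 0], 0, 1],
    [[0, 0, 0], 0, 1],
    [[0, 0, 0], 0, 1],
    [[0, 0, 0], 0, 1],
  ],
)

```text
clock: 10.72
tcp_pos: [0.6285, 0.0944, 0.0753]
tool_rot: [0.363, 3.12, 0.0]
wrist_force: [0.9, 0.1, 0.0]
opening: 0.0004
grasp_force: 0.0
```

Call:
move_arm(
  commands=[
    [[0, 0, 0], 0, 1],
    [[0, 0, 0], 0, 1],
    [[0, 0, -0.8], 0, 1],
    [[0, 0, -1], 0, 1],
    [[0, 0, -1], 0, 1],
    [[0, 0, -1], 0, 1],
    [[0, 0, 0], 0, 1],
    [[0, 0, 0], 0, 1],
  ],
)

```text
clock: 11.72
tcp_pos: [0.6282, 0.0944, 0.1702]
tool_rot: [-0.363, -3.12, 0.0]
wrist_force: [-0.6, 0.0, -0.2]
opening: 0.0006
grasp_force: 0.0
```

```bash
python3 - <<'E'
from h import *
print(sense()["tcp_pos"],rel([.558,-.235,.062]))
E
```

```text
[0.62823328 0.09439172 0.17023996] [ -0.29 -13.47   4.33]
```

Call:
move_arm(
  commands=[
    [[0, -0.9, 0], 0, 1],
    [[0, -0.9, 0], 0, 1],
    [[0, -0.9, 0], 0, 1],
    [[0, -0.9, 0], 0, 1],
    [[0, -0.9, 0], 0, 1],
    [[0, -0.9, 0], 0, 1],
    [[0, -0.9, 0], 0, 1],
    [[0, -0.9, 0], 0, 1],
    [[0, -0.9, 0], 0, 1],
    [[0, -0.9, 0], 0, 1],
    [[-0.29, -0.9, 0], 0, 1],
    [[0, -0.9, 0], 0, 1],
    [[0, -0.9, 0], 0, 1],
    [[0, -0.9, 0], 0, 1],
    [[0, -0.87, 0], 0, 1],
    [[0, 0, 0], 0, 1],
    [[0, 0, 0.8], 0, 1],
    [[0, 0, 0.7], 0, 1],
    [[0, 0, 0], 0, 1],
    [[0, 0, 0], 0, 1],
  ],
)

```text
clock: 14.22
tcp_pos: [0.5585, -0.2348, 0.133]
tool_rot: [0.363, 3.12, -0.0]
wrist_force: [-0.6, -0.7, -0.5]
opening: 0.0007
grasp_force: 0.0
```

```bash
python3 - <<'E'
from h import *
print(sense()["tcp_pos"],rel([.558,-.235,.062]))
s=snapshot("side")
a=cv2.resize(s["frame"][220:360,310:450],None,fx=4,fy=4,interpolation=cv2.INTER_CUBIC);cv2.imwrite("pics/s4.png",a[:,:,::-1])
E
```

```text
[ 0.55853593 -0.23480428  0.13301937] [ 0.02 -0.01  2.84]
```

View pics/s4.png

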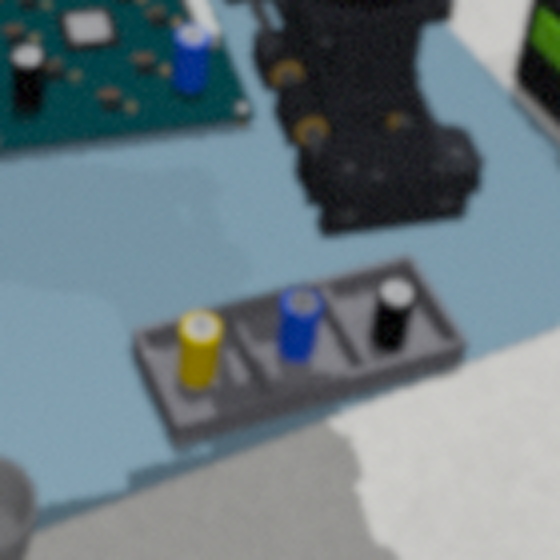

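```bash
python3 - <<'E'
from h import *
s=snapshot("side");st=sense();M=R.from_rotvec(st["tool_rot"])
K=np.array([[s["fx"],0,s["cx"]],[0,s["fy"],s["cy"]],[0,0,1]]);E=np.linalg.inv(s["extrinsics"])
def pr(p):
    c=E[:3,:3]@np.array(p)+E[:3,3]
    u=cv2.projectPoints(np.array([[c[0],-c[1],-c[2]]]),np.zeros(3),np.zeros(3),K,np.array(s["D"],float))[0].ravel(); return u
img=cv2.resize(s["frame"][200:360,300:460],None,fx=5*.7,fy=5*.7,interpolation=cv2.INTER_CUBIC)
sc=img.shape[0]/160
for l in [(0,0,0),(0,.009,0),(0,-.02,-.0),(.037,-.093,-.064),(-.037,-.093,-.064),(.037,.093,-.064),(-.037,.093,-.064)]:
    u=pr(st["tcp_pos"]+M.apply(l)); print(l,u.round(1),((u-[310,220])*4).round())
    q=((u-[300,200])*sc).astype(int); cv2.circle(img,tuple(int(i) for i in q),4,(255,0,0) if l==(0,0,0) else (0,255,0),1)
cv2.imwrite("pics/s5.png",img[:,:,::-1])
t=snapshot("top"); 
E
```

```text
(0, 0, 0) [390.2 267.3] [321. 189.]
(0, 0.009, 0) [388.8 264.1] [315. 177.]
(0, -0.02, -0.0) [393.2 274.5] [333. 218.]
(0.037, -0.093, -0.064) [390.2 283.1] [321. 252.]
(-0.037, -0.093, -0.064) [429.8 277.5] [479. 230.]
(0.037, 0.093, -0.064) [363.1 216.8] [212. -13.]
(-0.037, 0.093, -0.064) [396.6 212.9] [346. -28.]
```

View pics/s5.png

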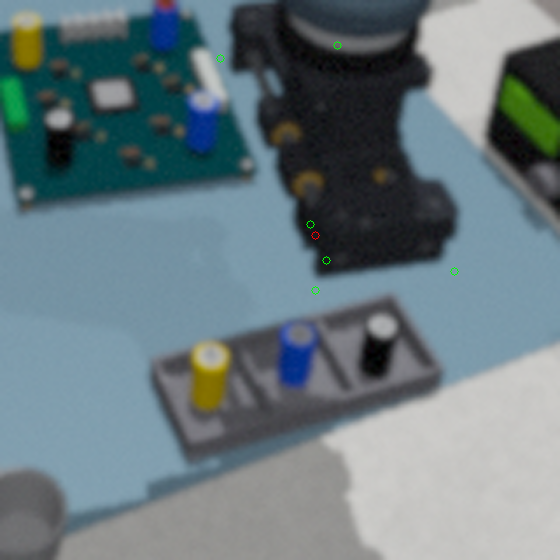

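The view is consistent: the near end of the gripper's body hides the tips. The spare's top also matches its projection, so I'll descend and dwell.

Call:
move_arm(
  commands=[
    [[0, 0, 0.8], 0, 1],
    [[0, 0, 0.8], 0, 1],
    [[0, 0, 0.7], 0, 1],
    [[0, 0, 0.5], 0, 1],
    [[0, 0, 0], 0, 1],
    [[0, 0, 0], 0, 1],
    [[0, 0, 0], 0, 1],
    [[0, 0, 0], 0, 1],
    [[0, 0, 0], 0, 1],
    [[0, 0, 0], 0, 1],
    [[0, 0, 0], 0, 1],
    [[0, 0, 0], 0, 1],
    [[0, 0, 0], 0, 1],
    [[0, 0, 0], 0, 1],
    [[0, 0, 0], 0, 1],
    [[0, 0, 0], 0, 1],
    [[0, 0, 0], 0, 1],
    [[0, 0, 0], 0, 1],
    [[0, 0, 0], 0, 1],
    [[0, 0, 0], 0, 1],
  ],
)

```text
clock: 16.88
tcp_pos: [0.5582, -0.235, 0.0627]
tool_rot: [0.363, 3.12, -0.0]
wrist_force: [0.2, 0.6, -0.6]
opening: 0.0001
grasp_force: 0.0
```

Call:
move_arm(
  commands=[
    [[0, 0, 0], 0, 1],
    [[0, 0, 0], 0, 1],
    [[0, 0, -0.8], 0, 1],
    [[0, 0, -1], 0, 1],
    [[0, 0, -1], 0, 1],
    [[0, 0, -1], 0, 1],
    [[0, 0, -1], 0, 1],
    [[0, 0, -0.7], 0, 1],
    [[0, 0, 0], 0, 1],
    [[0, 0, 0], 0, 1],
    [[0, 0, 0], 0, 1],
  ],
)

```text
clock: 18.25
tcp_pos: [0.5576, -0.2347, 0.1992]
tool_rot: [-0.363, -3.119, -0.001]
wrist_force: [0.3, -0.2, -0.2]
opening: -0.0001
grasp_force: 0.0
```

```bash
python3 - <<'E'
from h import *
print(sense()["tcp_pos"],sense()["clock"]); print(job_done())
E
```

```text
[ 0.55758019 -0.23472782  0.19917843] 18.25
the job is handed in; nothing more can be done
None
```

I pressed and released the cut-off button, pointed at the blown capacitor and then the blue spare for about two seconds each, raised the hand to 199 mm and handed the job in at about 18 s; no verdict was returned.

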